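# Unnest the parts tubs and put each in its size row

### The arm

A 6-joint arm with a two-finger parallel gripper is mounted at the origin on the work surface. World frame = base frame: x ahead of the robot, y to its left, z up, the work surface at z = 0. Lengths are in m, angles in rad, forces in N, time in s.
With the tool pointing down it reaches from about 0.375 to 0.975 m from the base axis. Payload 3.8 kg.
Tool frame: the origin (TCP) lies midway between the tips of the shut fingers; the grasp point (between the pads) lies 19 mm behind it; x points along the fingers, y is the direction in which the jaws open and shut, and the axes are right-handed (so a half turn about x gives the same grasp; the last joint's range is limited). The gripper opens to 88 mm and grips with 3 to 60 N. Pads are 18 mm wide; open, the fingers measure 123 mm over their backs; the gripper's body (75 mm by 187 mm) begins 45 mm behind the grasp point.
Start: joints at [1.209, 0.264, 1.604, -0, 1.274, -0.037], TCP at [0.215, 0.64, 0.239] pointing down, gripper open.
Joint ranges: [-2.63, 2.63], [-0.94, 2.18], [0.31, 2.57], [-1.31, 4.45], [0, 2.66], [-2.55, 2.55]. Speed limits (rad/s): [2.57, 2.57, 3.14, 3.14, 3.14, 3.14].

### API

Orientations are given as a rotation vector (axis times angle).
In Python, from cell import manip, inverse_kinematics, cams, order gives the robot as it stands. Calls block until the motion is done:
- manip.move_pose(position, orientation): joint-space move of the TCP to a pose.
- manip.move_linear(position, rate=0.15, rot=None): straight line of the TCP; rot=None keeps the orientation; rate is the mean speed in m/s.
- manip.set_joints(angles): joint-space move.
- manip.set_gripper(opening, force=None): finger opening in m; force is the grip in N (None keeps the last); returns when the fingers have stopped.
- manip.dwell(seconds).
- inverse_kinematics(position, orientation): joint angles nearest the present ones, or None.
- manip.state(): the state.
- cams.capture(name): name is "side" or "top" or "wrist"; returns a dict with "image" (480x640x3 uint8, blue, green, red), "z_map" (480x640 float32, m along the optical axis (not along the pixel's ray), 0 where there is no reading), "intrinsics" (3x3 intrinsics, pixels), "position" and "orientation" of the camera in the world; the wrist camera has in their place "T_tool_cam" (4x4, takes a point from camera to tool coordinates, whose origin is the TCP and whose axes are the tool frame's). Camera axes: x right, y down, z forward; pixel columns grow to the right and rows downward; lengths in m; the calibration is good to about 2 mm. A picture is of the moment at which its call begins: read the wrist's pose just before it.
A pose or a line that the arm cannot do raises manip.IKError and nothing moves.
- order.close_job(): hands the job in, once; it reports no verdict.
The state is a dict: "clock": time; "joint_pos": joint angles; "joint_velocities": joint speeds; "tau": joint torques, N m; "tool_pos": TCP position; "tcp_rot": TCP orientation; "contact_force": force on the tool from outside, world axes, zero at the start; "moment": the same for the moment, N m; "gripper_width": finger opening in m.
Only numpy, scipy, OpenCV 4.12 (cv2) and the standard library are available. Lean on these libraries where they do the work, as an engineer would, in place of code of your own. Each camera call takes 0.05 s, during which the arm holds its last target.

### The job

The empty parts tubs for the next batch have come nested inside one another: pull the large, the medium and the small tub apart and stand each of the three upright and flat inside the row channel that already holds a tub of its own size. Leave the tubs that already stand in the rows where they are, and do not disturb the cleaner parts lying around.

Things in the scene. Friction and masses are not known exactly. Their poses are not given: they have to be found in the camera images.
- tub_large: the large nested tub: open rectangular blue plastic tub, 130 mm long (own x), 64 mm wide (own y) at the rim, 52 mm high, walls 3 mm, 3.6 mm narrower at the bottom, blank card on the -x end, about 90 g. Origin: centre of the underside, z up. Starts on the table with the others in it; inside, four corner lugs reach 28 mm above its underside and carry the medium tub.
- tub_medium: the medium nested tub: open rectangular blue plastic tub, 110 mm long (own x), 53 mm wide (own y) at the rim, 52 mm high, walls 3 mm, 3.6 mm narrower at the bottom, blank card on the -x end, about 70 g. Origin: centre of the underside, z up. Starts in the large tub, on its lugs: its rim is 28 mm above the large one's; play 3 mm sideways, 8 mm endways. Has lugs like it.
- tub_small: the small nested tub: open rectangular blue plastic tub, 90 mm long (own x), 42 mm wide (own y) at the rim, 52 mm high, walls 3 mm, 3.6 mm narrower at the bottom, blank card on the -x end, about 55 g. Origin: centre of the underside, z up. Starts in the medium tub, on its lugs: its rim is 28 mm above the medium one's, same play.
- row_large: the row for large tubs: aluminium channel on the grey board, inside 306 mm long (own x; tubs stand end to end) and 82 mm wide (own y), rails and end lips rise 7 mm above its floor. Origin: centre of its underside, 10 mm above the table; its floor is 3 mm above the origin. The three rows lie side by side, their centre lines 98 mm apart, in any order. Fixed.
- row_medium: the row for medium tubs: aluminium channel on the grey board, inside 306 mm long (own x; tubs stand end to end) and 71 mm wide (own y), rails and end lips rise 7 mm above its floor. Origin: centre of its underside, 10 mm above the table; its floor is 3 mm above the origin. Fixed.
- row_small: the row for small tubs: aluminium channel on the grey board, inside 306 mm long (own x; tubs stand end to end) and 60 mm wide (own y), rails and end lips rise 7 mm above its floor. Origin: centre of its underside, 10 mm above the table; its floor is 3 mm above the origin. Fixed.
- standing_large: a large tub just like tub_large that already stands in the row for its size, at the +x end of it; the rest of that row is free. Origin: centre of the underside. Leave it there.
- standing_medium: a medium tub just like tub_medium that already stands in the row for its size, at the +x end of it; the rest of that row is free. Origin: centre of the underside. Leave it there.
- standing_small: a small tub just like tub_small that already stands in the row for its size, at the +x end of it; the rest of that row is free. Origin: centre of the underside. Leave it there.
- wheel_module: drive wheel module of a robot cleaner, 120 mm long (x), 55 mm wide, 66 mm high, between the nest and the rows. Origin: middle of the underside. A loose bystander, to be left alone.
- roller_brush: main roller brush of a robot cleaner, 186 mm long (x), 44 mm thick, beyond the nest. Origin: middle of the underside. A loose bystander, to be left alone.
- side_brush: three-armed side brush, 160 mm across, lying flat beyond the wheel module. Origin: middle of the underside. A loose bystander, to be left alone.
Things that resemble listed ones, but are neither listed nor needed, are in the scene too. What is shaped like the tub_large but yellow is not meant. What is shaped like the tub_medium but pink is not meant.

How it is judged:
At the end, for the whole second after the job is handed in: Each nested tub stands in the row of its own size: inside the channel (centre within 140 mm along, 25 mm across), flat on its floor (under 4 mm above it, tilt under 0.07 rad), at rest; the tubs that stood there have moved less than 30 mm and still stand flat (x of tub_large in the frame of row_large between -0.14 and 0.14 m and y of tub_large in the frame of row_large between -0.025 and 0.025 m and z of tub_large in the frame of row_large between -0.002 and 0.007 m and angle between each of tub_large, standing_large, tub_medium, standing_medium, tub_small, standing_small's own z axis and vertical below 0.07 rad and linear speed of each of tub_large, standing_large, tub_medium, standing_medium, tub_small, standing_small below 0.02 m/s and distance of each of standing_large, standing_medium, standing_small from where it was at the start of the episode below 0.03 m and z of standing_large in the frame of row_large below 0.007 m and x of tub_medium in the frame of row_medium between -0.14 and 0.14 m and y of tub_medium in the frame of row_medium between -0.025 and 0.025 m and z of tub_medium in the frame of row_medium between -0.002 and 0.007 m and z of standing_medium in the frame of row_medium below 0.007 m and x of tub_small in the frame of row_small between -0.14 and 0.14 m and y of tub_small in the frame of row_small between -0.025 and 0.025 m and z of tub_small in the frame of row_small between -0.002 and 0.007 m and z of standing_small in the frame of row_small below 0.007 m); the robot touches nothing.
It fails at once if the wheel module is pushed away by more than 40 mm (distance of wheel_module from where it was at the start of the episode above 0.04 m).
It fails at once if the roller brush is pushed away by more than 40 mm (distance of roller_brush from where it was at the start of the episode above 0.04 m).
It fails at once if the side brush is pushed away by more than 40 mm (distance of side_brush from where it was at the start of the episode above 0.04 m).
It also fails if it takes over 72 s, if anything falls off the work surface, if the arm or the gripper's body presses on something with over 40 N, if the wrist force passes 120 N, or if a joint passes its speed limit or range.

## Working session

There is one attempt and no reset: what is moved stays moved. The work goes in short steps, each a Python script; the robot and the scene stay as the last script left them, time stands still between calls to the robot, and variables do not carry over. Pictures are saved under pics/ and viewed, and the job is handed in when it is done.

```bash
ls; mkdir -p pics; python3 - <<'E'
from cell import manip, cams
import cv2, numpy as np
np.set_printoptions(precision=4,suppress=True)
for n in ("side","top","wrist"):
    c=cams.capture(n); cv2.imwrite(f"pics/{n}0.png",c["image"]); np.savez(f"pics/{n}0.npz",**c)
    print(n,{k:v for k,v in c.items() if k not in("image","z_map")})
s=manip.state();print(s)
E
```

```text
pics
side {'intrinsics': array([[547.9801,   0.    , 323.7688],
       [  0.    , 547.9801, 233.3414],
       [  0.    ,   0.    ,   1.    ]]), 'position': array([ 0.2576, -0.8677,  0.8834]), 'orientation': array([-2.3126,  0.2977, -0.1373])}
top {'intrinsics': array([[507.4999,   0.    , 324.2681],
       [  0.    , 507.4999, 242.5397],
       [  0.    ,   0.    ,   1.    ]]), 'position': array([ 0.2687, -0.0321,  1.2735]), 'orientation': array([-2.1482,  2.0978, -0.2272])}
wrist {'intrinsics': array([[354.8972,   0.    , 314.832 ],
       [  0.    , 354.8972, 241.828 ],
       [  0.    ,   0.    ,   1.    ]]), 'T_tool_cam': array([[-0.001 , -0.3032,  0.9529, -0.1468],
       [ 1.    , -0.0002,  0.0009,  0.001 ],
       [-0.0001,  0.9529,  0.3032, -0.0788],
       [ 0.    ,  0.    ,  0.    ,  1.    ]])}
{'clock': 0.15, 'joint_pos': array([ 1.2091,  0.2646,  1.6051, -0.    ,  1.2737, -0.0369]), 'joint_velocities': array([-0.0013, -0.0017, -0.003 , -0.0026,  0.0004,  0.0004]), 'tau': array([  0.0003, -50.2852, -35.7468,   0.0731,   0.0251,  -0.0001]), 'tool_pos': array([0.2152, 0.6392, 0.2377]), 'tcp_rot': array([ 0.2535,  1.5561, -0.2563]), 'contact_force': array([-0.0245, -0.2997,  0.2387]), 'moment': array([ 0.0165, -0.0104,  0.0539]), 'gripper_width': 0.08824525722760222}
```

View pics/top0.png

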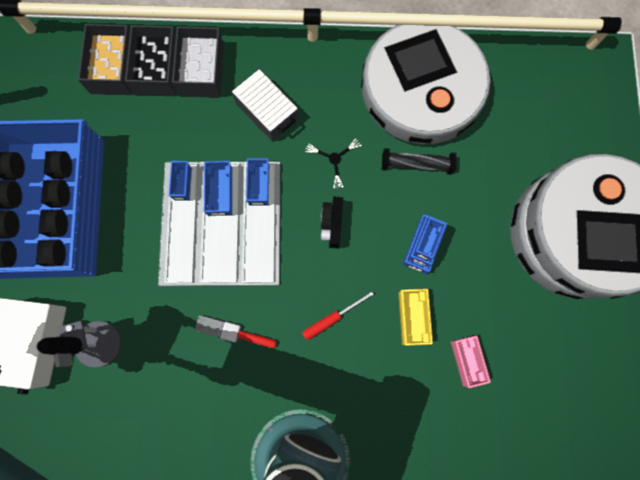

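View pics/side0.png

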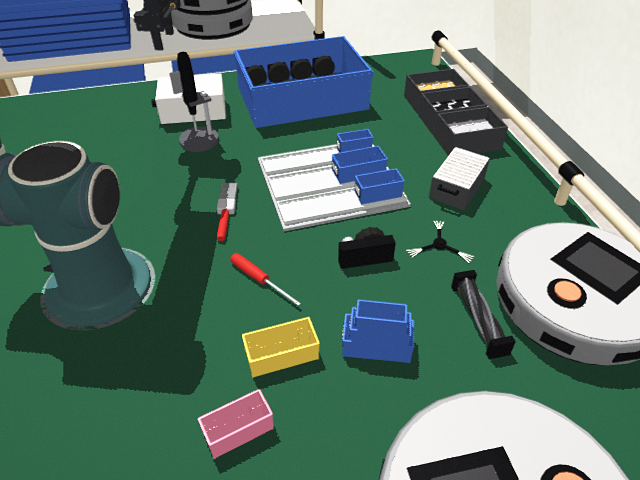

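View pics/wrist0.png

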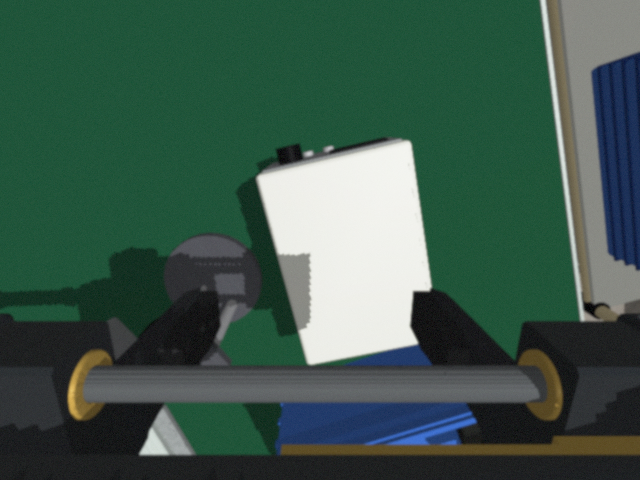

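The nest is the blue stack at top (427,243). Things it could be taken for: the yellow tub (416,317), the pink tub (470,360), and the standing blue tubs in the rows at (180,180), (217,187) and (257,181). Next I'll enlarge crops to check this.

```bash
cat > h.py <<'E'
import numpy as np, cv2
from scipy.spatial.transform import Rotation as R
np.set_printoptions(precision=4,suppress=True)
def ray(c,px):
    K=c["intrinsics"];d=np.linalg.solve(K,[px[0],px[1],1.0])
    return np.array(c["position"]),R.from_rotvec(c["orientation"]).as_matrix()@d
def onz(c,px,z):
    o,d=ray(c,px);return o+d*(z-o[2])/d[2]
def tri(c1,p1,c2,p2):
    o1,d1=ray(c1,p1);o2,d2=ray(c2,p2)
    s=np.linalg.lstsq(np.c_[d1,-d2],o2-o1,rcond=None)[0]
    a=o1+s[0]*d1;b=o2+s[1]*d2
    return (a+b)/2,np.linalg.norm(a-b)
def proj(c,P):
    p=R.from_rotvec(c["orientation"]).as_matrix().T@(np.asarray(P)-c["position"])
    q=c["intrinsics"]@p;return q[:2]/q[2]
def cloud(c):
    z=c["z_map"];v,u=np.mgrid[:480,:640]
    d=np.stack([u,v,np.ones_like(u)],-1)@np.linalg.inv(c["intrinsics"]).T
    P=(d*z[...,None])@R.from_rotvec(c["orientation"]).as_matrix().T+c["position"]
    P[z==0]=np.nan;return P
E
python3 - <<'E'
from h import *
t=np.load("pics/top0.npz");s=np.load("pics/side0.npz")
def crop(c,x,y,w,h,f,n): cv2.imwrite(n,cv2.resize(c["image"][y:y+h,x:x+w],None,fx=f,fy=f,interpolation=cv2.INTER_CUBIC))
crop(t,390,200,80,80,7,"pics/tn.png")
crop(t,150,150,140,140,4,"pics/tr.png")
crop(s,330,285,100,80,7,"pics/sn.png")
P=cloud(t)
for p in [(427,243),(436,220),(180,230),(217,245),(257,240),(180,180),(217,187),(257,181),(332,220),(420,160),(337,157),(324,350)]: print(p,P[p[1],p[0]])
E
```

```text
(427, 243) [ 0.5192 -0.2987  0.0579]
(436, 220) [ 0.5646 -0.3097  0.1102]
(180, 230) [0.5469 0.3198 0.0095]
(217, 245) [0.5105 0.2237 0.009 ]
(257, 240) [0.5256 0.1231 0.0112]
(180, 180) [0.6783 0.329  0.0134]
(217, 187) [0.6608 0.2317 0.0175]
(257, 181) [0.6806 0.1302 0.0149]
(332, 220) [ 0.571  -0.0647  0.0581]
(420, 160) [ 0.7398 -0.2883  0.0414]
(337, 157) [ 0.7524 -0.0758  0.0138]
(324, 350) [ 0.2565 -0.0529  0.0006]
```

View pics/tn.png

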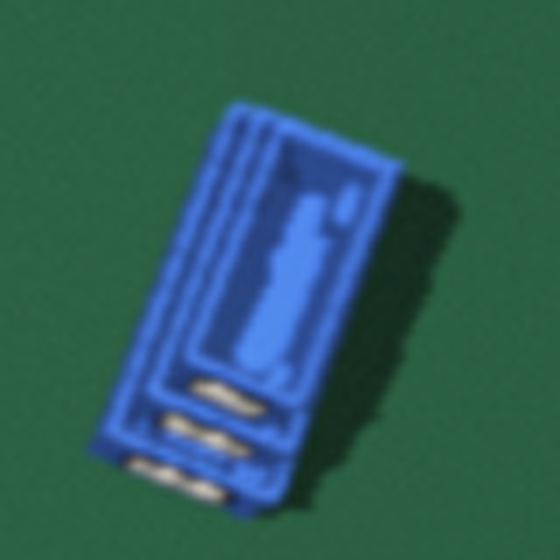

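View pics/tr.png

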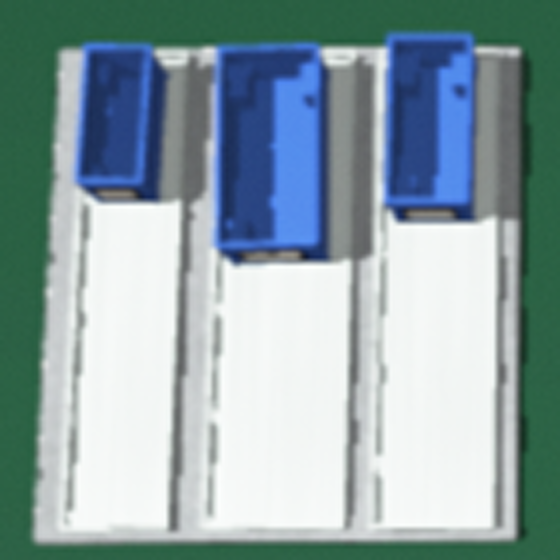

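View pics/sn.png

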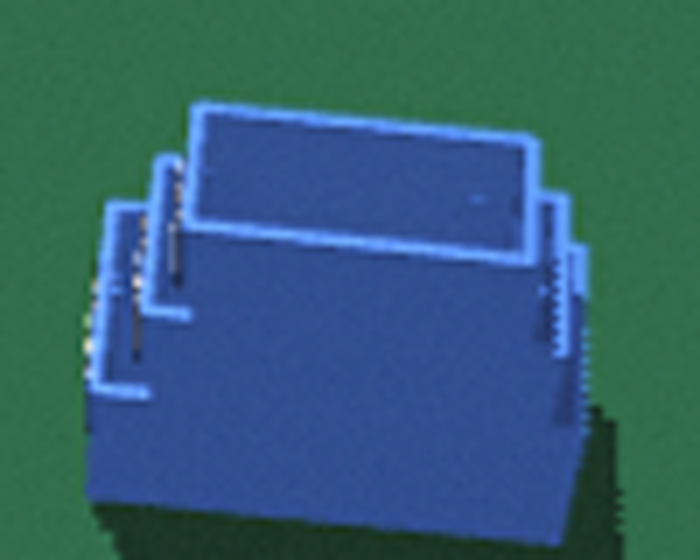

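The crops show the nest's three stacked rims, with cards at the lower (-x) end: small-rim corners in top at about (429,217), (447,223), (434,257), (418,252). The rows from left to right are small, large and medium, with the standing tubs at the far end. Next I'll triangulate.

```bash
python3 - <<'E'
from h import *
t=np.load("pics/top0.npz");s=np.load("pics/side0.npz")
T=lambda a:(390+a[0]/7-.43,200+a[1]/7-.43)
S=lambda a:(330+a[0]/7-.43,285+a[1]/7-.43)
pr=[((275,120),(197,105)),((400,163),(0,0)),]
prs={"small +x+y":((275,122),(533,137)),"small +x-y":((398,165),(530,260)),"small -x-y":((310,398),(193,222)),"small -x+y":((193,362),(199,106)),
"med -x-y":((298,447),(148,310)),"large -x-y":((280,500),(98,388))}
for k,(a,b) in prs.items(): print(k,*tri(t,T(a),s,S(b)))
P=cloud(t)
# row edges on outer board, crop4 origin(150,150)
Tr=lambda a:(150+a[0]/4-.375,150+a[1]/4-.375)
for n,a,z in [("s floor lo L",(68,525),.013),("s floor lo R",(170,528),.013),("l lo L",(205,528),.013),("l lo R",(347,528),.013),("m lo L",(375,528),.013),("m lo R",(498,528),.013),("s mid L",(88,215),.013),("s mid R",(181,215),.013),("l midL",(218,270),.013),("l midR",(352,270),.013),("m midL",(385,230),.013),("m midR",(495,230),.013)]: print(n,onz(t,Tr(a),z))
for n,a in [("s",[(84,44),(155,46),(147,185),(79,182)]),("l",[(218,46),(323,46),(325,246),(216,246)]),("m",[(388,36),(472,36),(471,208),(388,206)])]:
    for q in a: print(n,onz(t,Tr(q),.065))
E
```

```text
small +x+y [ 0.5705 -0.2931  0.1077] 0.003019842528913698
small +x-y [ 0.5546 -0.3333  0.1122] 0.004716159382189821
small -x-y [ 0.4749 -0.3018  0.1136] 0.002574285509027802
small -x+y [ 0.4876 -0.2637  0.1105] 0.0006814165153110457
med -x-y [ 0.4634 -0.3042  0.0841] 0.0022027556228958966
large -x-y [ 0.4501 -0.3044  0.0549] 0.0006767832716055986
s floor lo L [0.416  0.3418 0.013 ]
s floor lo R [0.4156 0.2786 0.013 ]
l lo L [0.4161 0.2569 0.013 ]
l lo R [0.4183 0.169  0.013 ]
m lo L [0.4187 0.1516 0.013 ]
m lo R [0.4205 0.0752 0.013 ]
s mid L [0.6153 0.3456 0.013 ]
s mid R [0.6169 0.2863 0.013 ]
l midL [0.5813 0.2602 0.013 ]
l midR [0.5835 0.1751 0.013 ]
m midL [0.6105 0.1555 0.013 ]
m midR [0.6123 0.0851 0.013 ]
s [0.7114 0.3415 0.065 ]
s [0.7113 0.2973 0.065 ]
s [0.6211 0.2954 0.065 ]
s [0.6219 0.3372 0.065 ]
l [0.7124 0.2581 0.065 ]
l [0.7143 0.1927 0.065 ]
l [0.5852 0.1839 0.065 ]
l [0.5835 0.2504 0.065 ]
m [0.722  0.1525 0.065 ]
m [0.7235 0.1    0.065 ]
m [0.6118 0.0956 0.065 ]
m [0.6117 0.1467 0.065 ]
```

```bash
python3 - <<'E'
from h import *
s=np.load("pics/side0.npz")
cv2.imwrite("pics/sr.png",cv2.resize(s["image"][120:235,250:420],None,fx=4.5,fy=4.5,interpolation=cv2.INTER_CUBIC))
E
```

```text
(no output)
```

View pics/sr.png

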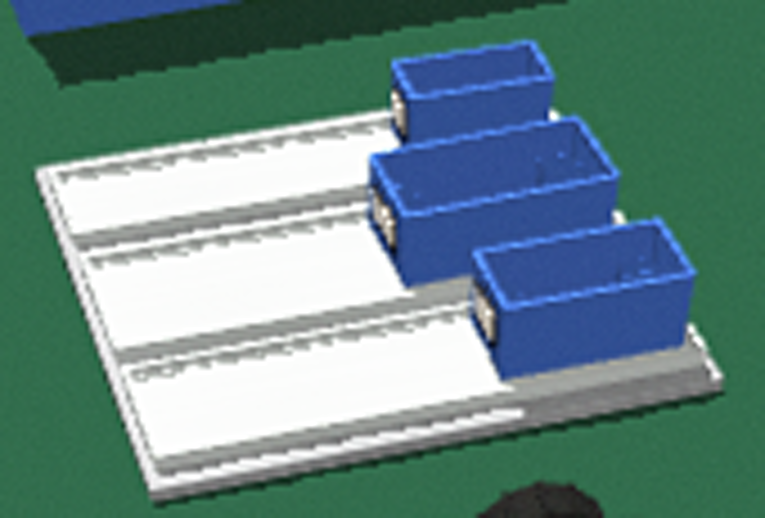

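In the side crop the rows again show small (back), large (middle) and medium (front), with floor corners such as (120,350) and (160,460). Next come two wrist views of the nest.

```bash
cat >> h.py <<'E'
def rotv(yaw,flip=0):
    # tool x down, tool y along tub y (or minus)
    a=yaw+np.pi*flip
    y=np.array([-np.sin(a),np.cos(a),0]);x=np.array([0,0,-1.]);return R.from_matrix(np.c_[x,y,np.cross(x,y)]).as_rotvec()
def wcap(name=None):
    from cell import manip,cams
    s=manip.state();c=dict(cams.capture("wrist"))
    M=np.eye(4);M[:3,:3]=R.from_rotvec(s["tcp_rot"]).as_matrix();M[:3,3]=s["tool_pos"]
    W=M@c.pop("T_tool_cam");c["position"]=W[:3,3];c["orientation"]=R.from_matrix(W[:3,:3]).as_rotvec()
    if name: cv2.imwrite(f"pics/{name}.png",c["image"]);np.savez(f"pics/{name}.npz",**c)
    return c
E
python3 - <<'E'
from h import *
from cell import manip, inverse_kinematics as ik
print(R.from_rotvec(manip.state()["tcp_rot"]).as_matrix())
for nm,(p,y) in dict(nest=((.522,-.298,.09),-.358),nesth=((.522,-.298,.3),-.358),s=((.5,.31,.06),.03),l=((.5,.21,.06),.03),m=((.5,.115,.06),.03),sh=((.5,.31,.2),.03)).items():
    for f in (0,1): print(nm,f,ik(p,rotv(y,f)))
E
```

```text
[[-0.0006  0.3191  0.9477]
 [-0.0016  0.9477 -0.3191]
 [-1.     -0.0018 -0.    ]]
nest 0 [-0.5602  0.2588  1.9026  0.      0.9802 -1.773 ]
nest 1 [-0.5602  0.2588  1.9026 -0.      0.9802  1.3686]
nesth 0 [-0.5602  0.0929  1.6913  0.      1.3573 -1.773 ]
nesth 1 [-0.5602  0.0929  1.6913 -0.      1.3573  1.3686]
s 0 [ 0.5127  0.2737  1.9486 -0.      0.9193 -1.0881]
s 1 [ 0.5127  0.2737  1.9486 -0.      0.9193  2.0535]
l 0 [ 0.3517  0.1959  2.0473 -0.      0.8985 -1.2491]
l 1 [ 0.3517  0.1959  2.0473 -0.      0.8985  1.8925]
m 0 [ 0.1775  0.1449  2.1083 -0.      0.8884 -1.4233]
m 1 [ 0.1775  0.1449  2.1083 -0.      0.8884  1.7183]
sh 0 [ 0.5127  0.1288  1.8372 -0.      1.1756 -1.0881]
sh 1 [ 0.5127  0.1288  1.8372 -0.      1.1756  2.0535]
```

```bash
python3 - <<'E'
from h import *
from cell import manip
manip.move_pose([.62,.21,.40],rotv(.03)); manip.dwell(.15); wcap("w1")
u=np.array([np.cos(-.358),np.sin(-.358)])
n=np.array([.522,-.298])
manip.move_pose([*(n+.10*u),.27],rotv(-.358)); manip.dwell(.15);wcap("w2")
manip.move_linear([*(n+.04*u),.25],.2); manip.dwell(.15);wcap("w3")
print(manip.state()["clock"])
E
```

```text
5.4167
```

View pics/w1.png

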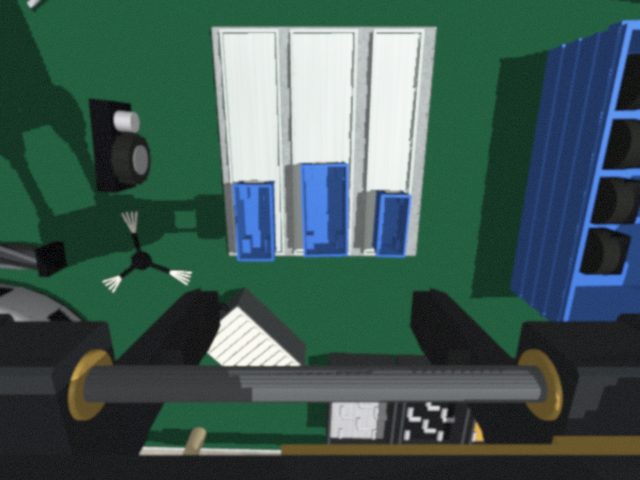

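View pics/w2.png

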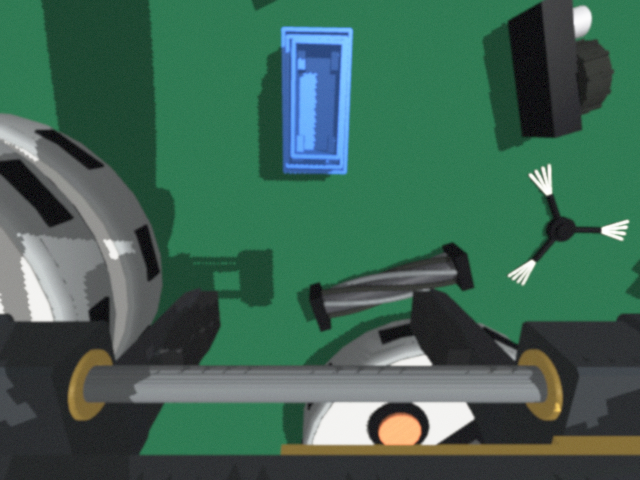

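View pics/w3.png

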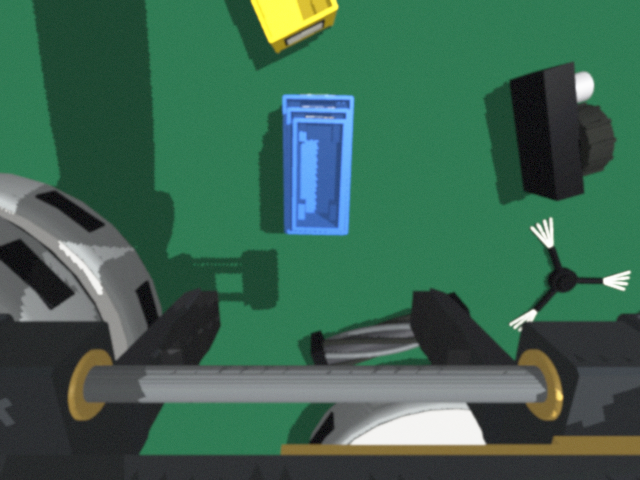

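```bash
python3 - <<'E'
from h import *
def crop(n,x,y,w,h,f,o): cv2.imwrite(o,cv2.resize(np.load(f"pics/{n}.npz")["image"][y:y+h,x:x+w],None,fx=f,fy=f,interpolation=cv2.INTER_CUBIC))
crop("w2",270,20,95,165,3.6,"pics/a2.png");
a=cv2.resize(np.load("pics/w2.npz")["image"][20:185,270:365],None,fx=3.6,fy=3.6,interpolation=cv2.INTER_CUBIC)
b=cv2.resize(np.load("pics/w3.npz")["image"][85:250,270:365],None,fx=3.6,fy=3.6,interpolation=cv2.INTER_CUBIC)
cv2.imwrite("pics/a23.png",np.hstack([a,b]))
crop("w1",205,20,240,245,2.4,"pics/a1.png")
E
```

```text
(no output)
```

View pics/a23.png

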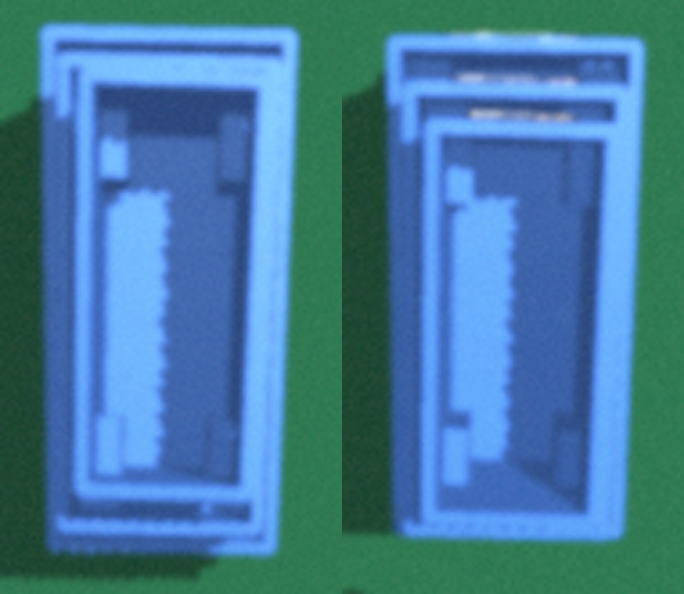

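View pics/a1.png

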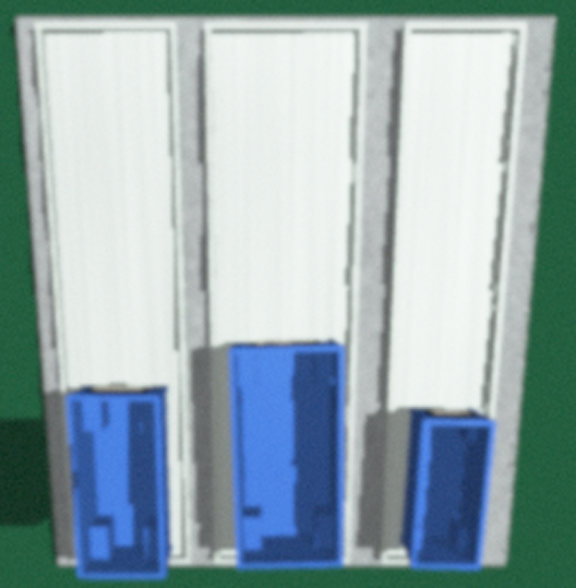

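The wrist crops show all three rims cleanly. The small rim runs from about (78,66) to (250,498) in the left crop. I'll check it two ways: triangulated corners, and a rectangle fit to the depth map at rim height.

```bash
python3 - <<'E'
from h import *
a=np.load("pics/w2.npz");b=np.load("pics/w3.npz")
A=lambda p:(270+p[0]/3.6-.36,20+p[1]/3.6-.36);B=lambda p:(270+p[0]/3.6-.36,85+p[1]/3.6-.36)
for p,q in [((77,66),(80,118)),((75,498),(80,537)),((250,498),(262,537))]: print(tri(a,A(p),b,B(q)))
for n,c in (("w2",a),("w3",b),("top",np.load("pics/top0.npz")),("side",np.load("pics/side0.npz"))):
    P=cloud(c).reshape(-1,3)
    m=(np.hypot(P[:,0]-.522,P[:,1]+.298)<.1)
    print(n,"table z",np.nanmedian(P[(np.hypot(P[:,0]-.522,P[:,1]+.298)<.13)&(P[:,2]<.015)][:,2]))
    for lo,hi in ((.1,.13),(.07,.13),(.04,.13)):
        Q=P[m&(P[:,2]>lo)&(P[:,2]<hi)]
        (cx,cy),(w,h),an=cv2.minAreaRect((Q[:,:2]*1000).astype(np.float32)); print(lo,len(Q),cx,cy,w,h,an,np.percentile(Q[:,2],[50,90]))
c=np.load("pics/w1.npz");P=cloud(c)
A1=lambda p:(205+p[0]/2.4-.3,20+p[1]/2.4-.3)
for n,z,L in [("m",.013,[(42,30),(170,30),(68,385),(175,385)]),("l",.013,[(212,30),(358,30),(212,345),(346,345)]),("s",.013,[(408,30),(518,30),(388,405),(488,405)]),
 ("mt",.065,[(68,395),(163,395),(78,577),(165,577)]),("lt",.065,[(230,347),(343,347),(240,567),(342,567)]),("st",.065,[(416,420),(492,420),(413,567),(480,567)])]:
    W=np.array([onz(c,A1(p),z) for p in L]);print(n,W[:,:2].tolist(),"c",W.mean(0)[:2])
t=np.load("pics/top0.npz");Tr=lambda a:(150+a[0]/4-.375,150+a[1]/4-.375)
for n,p,q in [("l lowL",(205,528),(358,30)),("l lowR",(347,528),(212,30)),("lt",(325,246),(230,347)),("s lowL",(68,525),(518,30)),("m lowR",(498,528),(42,30)),("mt",(388,206),(163,395)),("st",(147,185),(416,420))]: print(n,tri(t,Tr(p),c,A1(q)))
for x,y in ((105,200),(280,200),(450,200)):
    v,u=A1((x,y))[::-1]; print("floor z",P[int(v),int(u)],np.nanmedian(P[int(v)-5:int(v)+5,int(u)-5:int(u)+5,2]))
E
```

```text
(array([ 0.4739, -0.2974,  0.1084]), np.float64(0.00040996114629679675))
(array([ 0.5572, -0.3297,  0.1218]), np.float64(5.1048475470171505e-05))
(array([ 0.5712, -0.292 ,  0.1224]), np.float64(0.0014065803848818954))
w2 table z 0.0007185849054966165
0.1 1619 523.1732177734375 -294.5128173828125 42.020668029785156 90.09312438964844 67.9339370727539 [0.1084 0.1096]
0.07 4509 523.707763671875 -295.8484802246094 53.01898193359375 110.22328186035156 68.43488311767578 [0.0856 0.109 ]
0.04 9650 521.7123413085938 -294.99127197265625 64.04781341552734 130.07559204101562 68.76473236083984 [0.0639 0.1082]
w3 table z 0.0007745813126766032
0.1 1523 523.3043212890625 -294.61065673828125 42.07380294799805 90.0342788696289 68.02021026611328 [0.1086 0.1096]
0.07 4240 524.023193359375 -295.6719055175781 52.6917839050293 110.24687957763672 68.20152282714844 [0.0859 0.109 ]
0.04 8790 521.6025390625 -294.9703369140625 64.09335327148438 129.53048706054688 68.716552734375 [0.0683 0.1083]
top table z 0.00016696127482129786
0.1 188 523.019775390625 -297.3874816894531 42.29041290283203 91.94584655761719 67.7
[... 1777 characters left out ...]
995]] c [0.6679 0.3225]
l lowL (array([0.4165, 0.2579, 0.0094]), np.float64(0.0003637904332516728))
l lowR (array([ 0.4183,  0.1737, -0.0007]), np.float64(0.00595288925606334))
lt (array([0.5908, 0.1899, 0.0377]), np.float64(0.0039428006659042985))
s lowL (array([0.4155, 0.3433, 0.0156]), np.float64(0.0044933104193204355))
m lowR (array([ 0.4209,  0.078 , -0.0018]), np.float64(0.004157312093006172))
mt (array([0.6194, 0.1513, 0.0358]), np.float64(0.0012380339346314193))
st (array([0.6295, 0.3038, 0.0353]), np.float64(0.0009397448104740193))
floor z [0.5095 0.115  0.0127] 0.0134514378723678
floor z [0.5064 0.2173 0.0143] 0.013680075111226042
floor z [0.5033 0.3167 0.0144] 0.013815164689766513
```

```bash
python3 - <<'E'
from h import *
for n in ("w1","top0"):
    P=cloud(np.load(f"pics/{n}.npz"))
    if n=="w1": P[290:]=np.nan
    P=P.reshape(-1,3)
    m=(P[:,2]>.005)&(P[:,2]<.03)&(abs(P[:,0]-.565)<.19)&(abs(P[:,1]-.22)<.19)
    r=cv2.minAreaRect((P[m][:,:2]*1000).astype(np.float32));print(n,r)
    # rails: z>.0165
    for lo in (.60,.5,.45):
        q=P[m&(abs(P[:,0]-lo)<.01)];h,e=np.histogram(q[:,1],bins=np.arange(.05,.38,.004),weights=q[:,2]);k,_=np.histogram(q[:,1],bins=e)
        print(lo,[(round(float(a+.002),3),int(1e4*b/c)) for a,b,c in zip(e,h,k) if c and b/c>.0165])
E
```

```text
w1 ((570.87255859375, 221.52349853515625), (322.90435791015625, 300.7928466796875), 1.8237746953964233)
0.6 [(0.088, 186), (0.16, 169), (0.18, 206), (0.208, 166), (0.212, 166), (0.22, 167), (0.224, 169), (0.228, 168), (0.232, 170), (0.236, 169), (0.24, 203), (0.264, 177), (0.288, 166), (0.352, 189)]
0.5 [(0.084, 195), (0.176, 205), (0.288, 172), (0.348, 177)]
0.45 [(0.084, 175), (0.156, 184), (0.176, 184), (0.26, 185), (0.284, 179), (0.348, 194)]
top0 ((566.6878051757812, 218.62158203125), (378.3842468261719, 380.2439880371094), 89.28288269042969)
0.6 [(0.16, 184), (0.208, 191), (0.212, 177), (0.24, 228), (0.26, 179), (0.264, 196), (0.348, 184)]
0.5 [(0.156, 177), (0.26, 183), (0.284, 179), (0.344, 167)]
0.45 [(0.08, 192), (0.172, 178), (0.256, 166), (0.284, 174), (0.344, 176)]
```

```bash
cat >> h.py <<'E'
def pick(c,yaw,z,op,lift=.2,force=15):
    from cell import manip
    rv=rotv(yaw)
    manip.set_gripper(op)
    manip.move_linear([*c,z+.06],.25,rv); manip.move_linear([*c,z],.1)
    w=manip.set_gripper(0.0,force); s=manip.state(); print("grip",s["gripper_width"],s["tool_pos"],s["contact_force"],s["clock"])
    manip.move_linear([*c,z+.05],.1); manip.move_linear([*c,lift],.2)
    s=manip.state();print("lift",s["gripper_width"],s["contact_force"],s["clock"])
E
python3 - <<'E'
from h import *
pick((.5232,-.2946),-.384,.085,.066)
wcap("w4")
from cell import cams
c=cams.capture("side");cv2.imwrite("pics/s4.png",c["image"])
E
```

```text
grip 0.04091683952497572 [ 0.5235 -0.2949  0.0856] [-0.6081 -0.1528  1.9056] 7.7667
lift 0.04156799167242921 [ 0.2285 -0.6122 -1.7715] 8.8917
```

```bash
python3 - <<'E'
import cv2
a=cv2.imread("pics/w4.png")[:, :];b=cv2.imread("pics/s4.png")[200:380,280:480]
cv2.imwrite("pics/v4.png",cv2.resize(b,None,fx=3,fy=3))
E
```

```text
(no output)
```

View pics/v4.png

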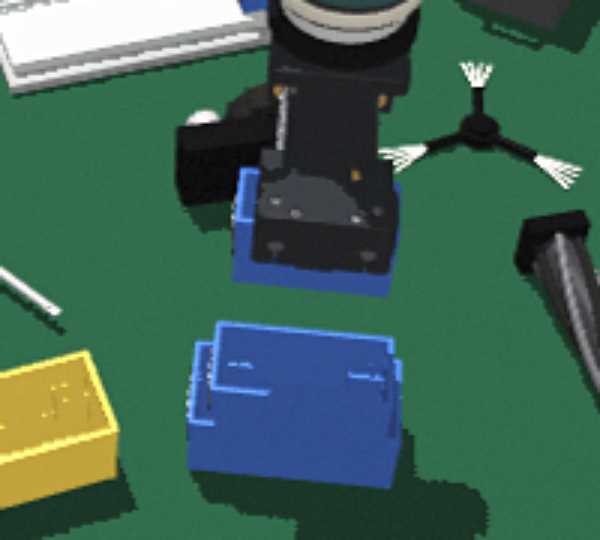

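The small tub hangs level in the gripper (crop 315,230) and the medium stays in the large. Next I'll place it in the left row.

```bash
cat >> h.py <<'E'
RO=np.array([.571,.2215]);RY=.032
def place(lx,ly,zrel,op,lift=.2):
    from cell import manip
    u=np.array([np.cos(RY),np.sin(RY)]);v=np.array([-u[1],u[0]])
    c=RO+lx*u+ly*v;rv=rotv(RY);z=.013+zrel
    manip.move_pose([*c,lift],rv); manip.move_linear([*c,z+.02],.2); manip.dwell(.1)
    f0=manip.state()["contact_force"][2]
    for k in range(12):
        manip.move_linear([*c,z+.006-.001*k],.05)
        s=manip.state()
        if s["contact_force"][2]-f0>2.5: break
    print("down k",k,s["tool_pos"],z,s["contact_force"]-[0,0,f0],s["clock"])
    manip.set_gripper(op); manip.dwell(.1)
    manip.move_linear([*c,z+.06],.15); manip.move_linear([*c,lift],.25)
    print("done",manip.state()["clock"])
E
python3 - <<'E'
from h import *
place(-.08,.098,.029,.062)
from cell import cams
c=cams.capture("side");cv2.imwrite("pics/s5.png",cv2.resize(c["image"][100:280,230:430],None,fx=3,fy=3))
wcap("w5")
E
```

```text
down k 6 [0.488  0.3169 0.0426] 0.042 [-1.2741 -1.8449  5.5898] 14.0583
done 15.7417
```

View pics/s5.png

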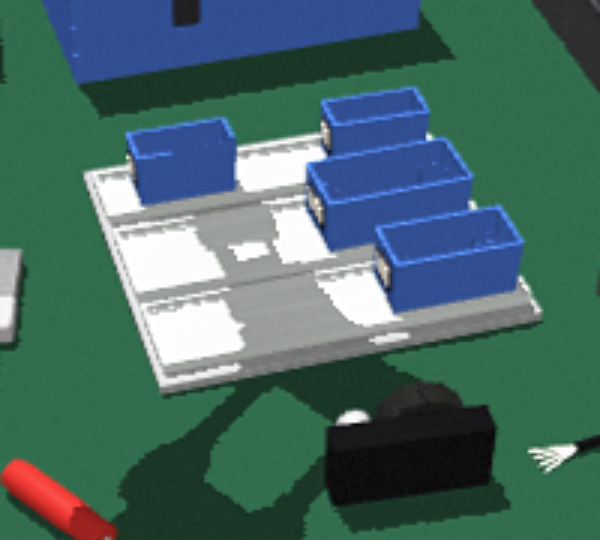

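The small tub stands flat in its channel at crop (185,160). I'll re-measure the nest and then pick the medium.

```bash
cat >> h.py <<'E'
def look(name):
    from cell import manip
    u=np.array([np.cos(-.37),np.sin(-.37)]);n=np.array([.522,-.295])
    manip.move_pose([*(n+.05*u),.23],rotv(-.37)); manip.dwell(.15); c=wcap(name)
    P=cloud(c)[:290].reshape(-1,3);m=(np.hypot(P[:,0]-.522,P[:,1]+.295)<.1)
    out=[]
    for lo in (.075,.045):
        Q=P[m&(P[:,2]>lo)&(P[:,2]<.13)]
        if len(Q)<50: continue
        (cx,cy),(w,h),an=cv2.minAreaRect((Q[:,:2]*1000).astype(np.float32));yaw=np.radians(an-90 if w<h else an)
        if w>h: yaw=np.radians(an)
        else: yaw=np.radians(an-90)
        yaw=(yaw+np.pi/2)%np.pi-np.pi/2
        out.append((cx/1e3,cy/1e3,yaw,w,h,np.percentile(Q[:,2],95)));print(lo,out[-1])
    return out
E
python3 - <<'E'
from h import *
(x,y,a,w,h,z),*_=look("w6")
if abs(max(w,h)-110)<3 and abs(min(w,h)-53)<3 and abs(a+.37)<.05:
    pick((x,y),a,.0565,.078)
    from cell import cams
    c=cams.capture("side");cv2.imwrite("pics/s6.png",cv2.resize(c["image"][200:380,280:480],None,fx=3,fy=3))
E
```

```text
0.075 (0.5238217163085938, -0.295908935546875, np.float64(-0.37809017838104), 53.06639099121094, 110.1987075805664, np.float64(0.08185915011946822))
0.045 (0.521931396484375, -0.29512371826171874, np.float64(-0.37225625769711246), 64.02677917480469, 129.86111450195312, np.float64(0.08130087227783002))
grip 0.05185066005633701 [ 0.5242 -0.2962  0.0571] [-0.2855 -0.0931  2.6879] 20.6333
lift 0.05227289774122383 [ 0.0452  0.3306 -1.4168] 21.9
```

View pics/s6.png

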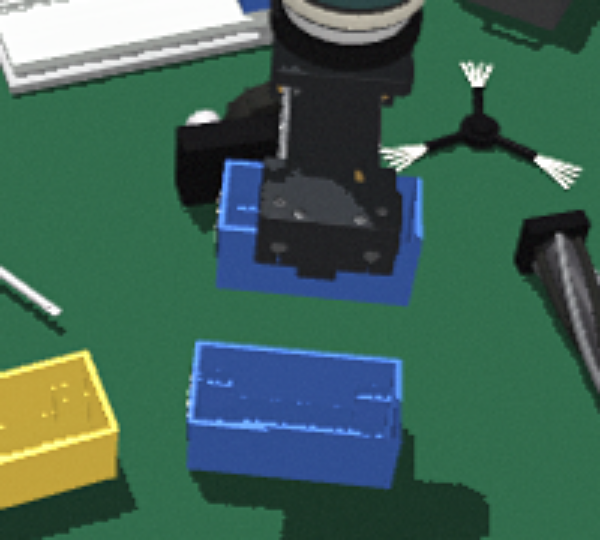

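The medium hangs level at crop (320,230) and the large is left alone, empty. I'll place the medium, then look and pick the large.

```bash
python3 - <<'E'
from h import *
from cell import cams
place(-.075,-.098,.0285,.073)
c=cams.capture("side");a=cv2.resize(c["image"][100:280,230:430],None,fx=2,fy=2)
(x,y,a_,w,h,z),*_=look("w7")
if abs(max(w,h)-130)<3 and abs(min(w,h)-64)<3 and abs(a_+.37)<.05:
    pick((x,y),a_,.026,.088)
    c=cams.capture("side");b=cv2.resize(c["image"][200:380,280:480],None,fx=2,fy=2)
    a=np.hstack([a,b])
cv2.imwrite("pics/s7.png",a)
E
```

```text
down k 6 [0.4993 0.1212 0.0421] 0.0415 [-2.8252 -1.2347  5.2283] 26.3667
done 28.05
0.045 (0.5218033447265625, -0.2950325927734375, np.float64(-0.3707389216660397), 64.17280578613281, 129.86117553710938, np.float64(0.05381144129718988))
grip 0.06291909108309007 [ 0.5222 -0.2953  0.0266] [0.4096 1.2656 1.6459] 32.3333
lift 0.06324773418252366 [ 0.9516 -0.0093 -1.5576] 33.75
```

View pics/s7.png

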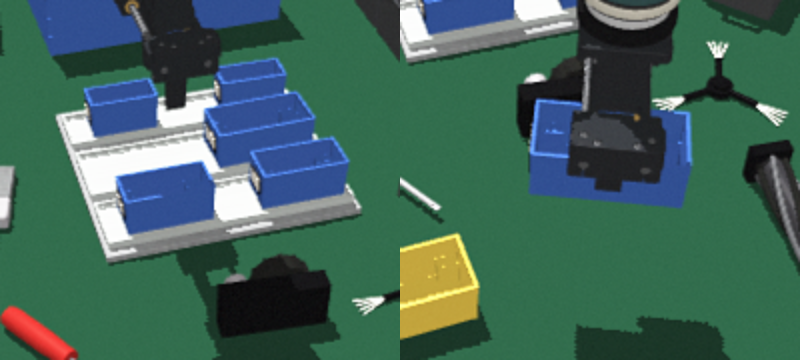

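The medium stands in the front row (165,200), and the large hangs level. I'll place the large in the middle row and inspect.

```bash
python3 - <<'E'
from h import *
from cell import manip,cams
place(-.068,0,.026,.082)
manip.move_pose([.62,.21,.40],rotv(.03)); manip.dwell(.2); c=wcap("w8")
P=cloud(c)[:290].reshape(-1,3)
ok=(P[:,2]>.045)&(P[:,2]<.09)
u=np.array([np.cos(RY),np.sin(RY)]);L=np.c_[(P[:,:2]-RO)@u,(P[:,:2]-RO)@[-u[1],u[0]]]
for n,ly in (("s",.098),("l",0),("m",-.098)):
    for e,lo,hi in (("placed",-.16,.0),("standing",.0,.17)):
        if n=="s" : lo,hi=((-.16,-.01) if e=="placed" else (.04,.17))
        if n=="l" : lo,hi=((-.16,.008) if e=="placed" else (.008,.17))
        m=ok&(abs(L[:,1]-ly)<.045)&(L[:,0]>lo)&(L[:,0]<hi)
        Q=L[m];r=cv2.minAreaRect((Q*1000).astype(np.float32))
        G=np.c_[Q,np.ones(len(Q))];k=P[m][:,2];sel=k>np.percentile(k,60)
        print(n,e,np.round(r[0],1),np.round(r[1],1),round(r[2],1),"rim z",np.percentile(k,[80,95]))
s=cams.capture("side");cv2.imwrite("pics/s8.png",s["image"]);t=cams.capture("top");cv2.imwrite("pics/t8.png",t["image"])
np.savez("pics/top8.npz",**t)
print(manip.state()["clock"])
E
```

```text
down k 6 [0.5032 0.2194 0.0396] 0.039 [-2.9298 -0.2226  5.434 ] 38.5583
done 40.225
s placed [-79.8  98.2] [42.3 88.8] 89.9 rim z [0.0658 0.0668]
s standing [99.1 98.5] [42.6 91.9] 88.7 rim z [0.0659 0.0669]
l placed [-68.1   1.1] [ 64.1 130.1] 89.9 rim z [0.066  0.0669]
l standing [78.2  2.2] [131.8  63.9] 1.4 rim z [0.0661 0.067 ]
m placed [-75.4 -97.1] [109.5  53.4] 0.1 rim z [0.0658 0.0667]
m standing [ 95.  -97.2] [ 53.5 111.9] 89.5 rim z [0.0659 0.067 ]
41.5
```

View pics/w8.png

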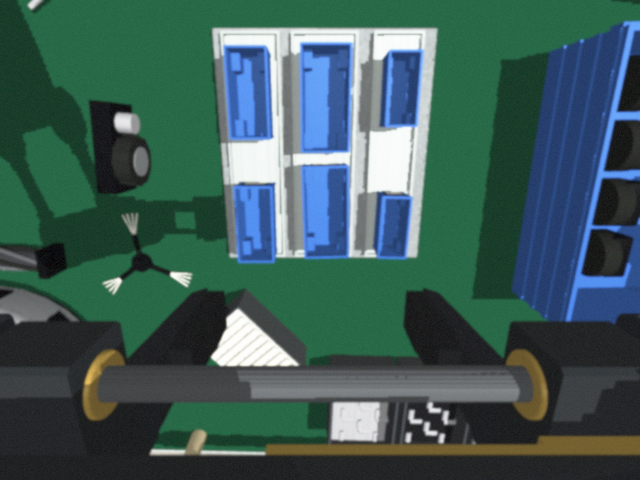

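View pics/s8.png

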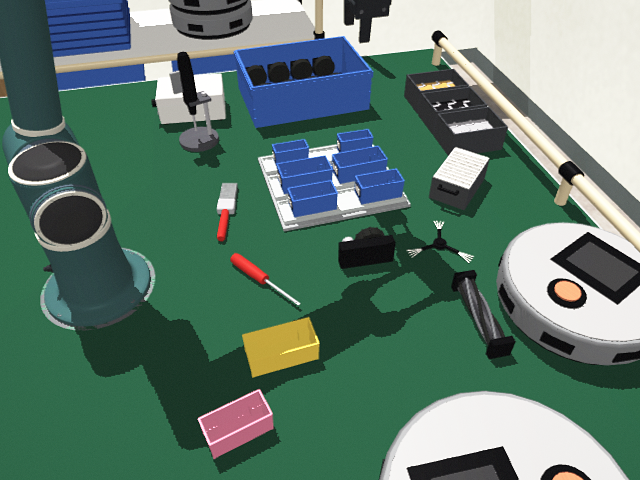

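The wrist view shows each nested tub flat beside its own-size tub: medium (248,92), large (326,97) and small (402,88). The side view shows the wheel module (366,248), side brush (440,243) and roller brush (480,315) at their starting pixels.

```bash
python3 -c "
from cell import order; print(order.close_job())"
```

```text
the job is handed in; nothing more can be done
None
```

I pulled the small, medium and large tubs out of the nest one at a time, stood each in the channel of its own size, and handed the job in at about 41.5 s of the 72 s allowed. No verdict is reported, so what follows is my own measurement.

**Placement:** the last wrist depth check put the placed tubs at these positions in the frames of their rows. All are parallel to the rails within about 0.1°.

| Tub | Along the row (mm) | Across the row (mm) |
|---|---|---|
| Small | -80 | 0 |
| Large | -68 | +1 |
| Medium | -75 | +1 |

**Height and tilt:** each placed tub's rim read 66–67 mm, matching the standing tubs, so all three look flat on the floor. I did not measure tilt separately.

**Bystanders:** the standing tubs, wheel module, side brush and roller brush show at the same image positions as at the start. I checked that by eye rather than by measuring it.

**Disagreements:**
- **Small rim height:** hand-picked corner triangulation was off by up to about 14 mm (0.122 m against an expected 0.108 m).
- **Row and standing-tub corners:** these were off by up to about 30 mm.
- **What I used instead:** I relied on the depth-map rectangle fits for the nest and the rows. They matched the stated tub sizes to about 1 mm in the wrist views.

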